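# Set the trimmer with the tuning tool

### The job

Take the plastic tuning tool out of its wooden block, set its blade in the slotted trimmer screw of the open control module (not its twin with the domed sealed cap) and turn the screw until its pointer stands at the long raised mark. Then put the tool back upright in its block and let go.

Things in the scene. Friction and masses are not known exactly. Their poses are not given: they have to be found in the camera images.
- tuner_grip (a point): White plastic tuning tool, 106 mm long, upright in the wooden block. Point: middle of its flat grip (30 mm along x, 14 thick along y, 58 tall; z up the tool). Below it a round flange (48 mm across, 6 thick, underside 36 mm below the point), a 12 mm shank, a flat blade with its tip 78 mm below the point, 20 mm wide along x (in the grip's plane), 4 thick, same either way round. About 60 g.
- trim_slot (a point): Slotted trimmer: white round screw, 40 mm, on a fixed grey module 84 mm square (its twin has a domed cap without slot). Point: middle of the slot's floor, 48 mm above the table; turns with the screw: x along the slot to the small white pointer at one end, z up. Slot 12 mm deep, open-ended, 6 mm wide below, flaring to 18 at the top. The blade goes in 10 to 12 mm, with 6 degrees of play either way.
- trim (a joint): Angle of the trimmer screw in rad: 0 with the pointer at the long raised white mark on the module, positive anticlockwise of it seen from above. Starts at 0.8 to 1.4, so it has to turn clockwise. Stays where it is left (friction 0.04 N m, damping 0.02 N m s/rad); end stops at -0.6 and 1.8.
- stand_hole (a point): The tool's wooden block (64 mm square, 56 high, fixed). Point: centre of the mouth of the round well in its top, 34 mm across, 50 deep. The tool hangs in it by the flange resting on the top face; its grip's middle is then 36 mm above this point. Which way the grip faces does not matter.
Mind the look-alikes: they are no part of the job. What is shaped like the part that bears tuner_grip but pink or turquoise is not meant.

How it is judged:
On the way, in this order (a step that is already met when the one before it is completed fails the run):
1. the tool's blade sits in the slot of the trimmer screw: tool upright (15 degrees), within 15 mm of the screw's middle, tip down in the slot (not more than 10 mm above its floor) (horizontal distance between tuner_grip and trim_slot below 0.015 m and z of tuner_grip in the frame of trim_slot between 0.06 and 0.088 m and angle between tuner_grip's own z axis and vertical below 0.26 rad), for 0.1 s.
2. with the blade in the slot, the pointer comes to the long mark, within 15 degrees (all of step 1 and value of joint trim between -0.26 and 0.26 rad), for 0.1 s.
At the end, for the whole second after the job is handed in: The pointer stands within 15 degrees (0.26 rad) of the long raised mark, and the tool hangs upright (within 11 degrees) in its block's well: grip within 18 mm of the well's axis, its flange down on the block within 8 mm (value of joint trim between -0.26 and 0.26 rad and horizontal distance between tuner_grip and stand_hole below 0.018 m and z of tuner_grip in the frame of stand_hole between 0.028 and 0.044 m and angle between tuner_grip's own z axis and vertical below 0.2 rad); the robot touches nothing.
It also fails if it takes over 61 s, if anything falls off the work surface, if the arm or the gripper's body presses on something with over 40 N, if the wrist force passes 120 N, or if a joint passes its speed limit or range.

### The arm

A 7-joint arm with a two-finger parallel gripper is mounted at the origin on a cart in front of the work surface, level with it; the furniture and walls round the work are solid. World frame = base frame: x ahead of the robot, y to its left, z up, the work surface at z = 0. Lengths are in m, angles in rad, forces in N, time in s.
With the tool pointing down it reaches from about 0.425 to 0.925 m from the base axis. Payload 6.8 kg.
Tool frame: the origin (TCP) lies at the very end of the fingers, on their centre line; the grasp point (between the pads) lies 19 mm behind it; z points along the fingers, y is the line along which they close (so a half turn about z gives the same grasp; the last joint's range is limited). The gripper opens to 85 mm and grips with 20 to 120 N. Pads are 22 mm wide; open, the fingers measure 114 mm over their backs; the gripper's body (76 mm by 85 mm) begins 54 mm behind the grasp point. The pads swing forward as they close: fully open they stand 13 mm farther back than shut.
Start: joints at [-1.385, 0.477, 0.022, 1.555, -0.011, 1.109, -0.083], TCP at [0.195, 0.646, 0.231] pointing down, gripper open.
Joint ranges: [-2.96, 2.96], [-0.34, 2.1], [-1.41, 1.46], [0.24, 2.44], [-1.37, 4.51], [0.17, 1.92], [-2.96, 2.96]. Speed limits (rad/s): [2.39, 2.39, 3.14, 3.14, 3.14, 3.14, 3.14].

### API

Orientations are given as a unit quaternion [w, x, y, z].
In Python, from station import get_obs, read_camera, hand_in gives the robot as it stands.
- The arm moves only by the tool arm_command, never from a script. Its argument "commands" is one flat list of numbers, 7 for each row, row after row: the shift along the tool's x, y, z in m, then the turn, a rotation vector about the tool's x, y, z in degrees, then the opening, from 0 (shut) to 1 (fully open). In form: [tx, ty, tz, rx, ry, rz, fingers, tx, ty, tz, rx, ry, rz, fingers, ...]. A call has 1 to 8 rows; each row is the pose to reach, as a shift and turn from the pose commanded when the call began, along the tool's axes at that moment; what a row does not reach only later rows make up. A row lasts 1/10 s, in which the tool goes at most 50 mm and 8.59 degrees, less where a joint would pass 70% of its speed; a pose out of reach is approached as far as the arm can. A call with a gripper value outside its range is refused whole. The fingers move at their own pace and stop on an object; "force" is the grip in N (left out, the last holds). Time passes only in rows, so rows that repeat a pose let the fingers close. It gives the time, the measured TCP pose, the force, the opening and the grip force at its end, in the units of the state.
- get_obs(): the state, without advancing time (a new reading comes with each control period).
- read_camera(name): name is "scene" or "side" or "wrist"; returns a dict with "img" (420x560x3 uint8, red, green, blue), "camera_matrix" (3x3 intrinsics, pixels), "pose" (4x4, takes a point from camera to world coordinates). Camera axes: x right, y down, z forward; pixel columns grow to the right and rows downward; lengths in m; the calibration is good to about 2 mm. A picture is of the moment at which its call begins. There is no depth.
- hand_in(): hands the job in; it is judged then, once.
The state is a dict: "t": time; "q": joint angles; "joint_vel": joint speeds; "joint_torque": joint torques, N m; "eef_pos": TCP position; "tool_rot": TCP orientation; "contact_force": force on the tool from outside, world axes, zero at the start; "torque": the same for the moment, N m; "gripper_width": opening from 0.0 (shut) to 1.0 (fully open); "grasp_force": force on a finger pad.
Only numpy, scipy, OpenCV 4.12 (cv2) and the standard library are available. Lean on these libraries where they do the work, as an engineer would, in place of code of your own. Each camera call takes 0.05 s, during which the arm holds its last target. There are 200 camera calls.

## Working session

There is one attempt and no reset: what is moved stays moved. The work goes in short steps, Python scripts to look and compute and a tool call to move; the robot and the scene stay as the last step left them, time stands still between calls to the robot, and variables do not carry over. Pictures are saved under pics/ and viewed, at most 13 in all, crops included, and the job is handed in when it is done.

Besides the shell and the picture viewer there is one more tool, called after "Request:" as name(argument=value, ...) on one line, values as JSON. arm_command: Moves the arm, as the interface text tells. Its arguments: {"type":"object","properties":{"commands":{"type":"array","items":{"type":"number"}},"force":{"type":"number"}},"required":["commands"]}

```bash
mkdir -p pics; ls
python3 - <<'E'
from station import *
import cv2,numpy as np
o=get_obs();print({k:np.round(v,3).tolist() for k,v in o.items()})
a=read_camera("scene");b=read_camera("side")
for c in(a,b):print(np.round(c["camera_matrix"],1).tolist(),np.round(c["pose"],3).tolist())
cv2.imwrite("pics/scene1.png",a["img"][...,::-1]);cv2.imwrite("pics/side1.png",b["img"][...,::-1])
E
```

```text
pics
{'t': 0.0, 'q': [-1.385, 0.478, 0.022, 1.556, -0.012, 1.109, -0.083], 'joint_vel': [-0.0, -0.0, 0.002, 0.0, 0.001, 0.001, 0.001], 'joint_torque': [-0.001, -59.646, 1.608, -28.117, 0.012, 0.01, -0.0], 'eef_pos': [0.195, 0.645, 0.23], 'tool_rot': [-0.0, 0.146, 0.989, -0.001], 'contact_force': [0.707, -0.091, 0.148], 'torque': [-0.012, 0.022, -0.018], 'grasp_force': 0.0, 'gripper_width': 1.003}
[[538.9, 0.0, 285.0], [0.0, 538.9, 210.1], [0.0, 0.0, 1.0]] [[0.641, -0.307, 0.703, -0.437], [-0.767, -0.261, 0.586, -0.85], [0.004, -0.915, -0.403, 0.656], [0.0, 0.0, 0.0, 1.0]]
[[514.4, 0.0, 281.9], [0.0, 514.4, 210.1], [0.0, 0.0, 1.0]] [[0.991, -0.064, 0.12, 0.366], [-0.136, -0.483, 0.865, -1.043], [0.003, -0.873, -0.487, 0.632], [0.0, 0.0, 0.0, 1.0]]
```

View pics/scene1.png

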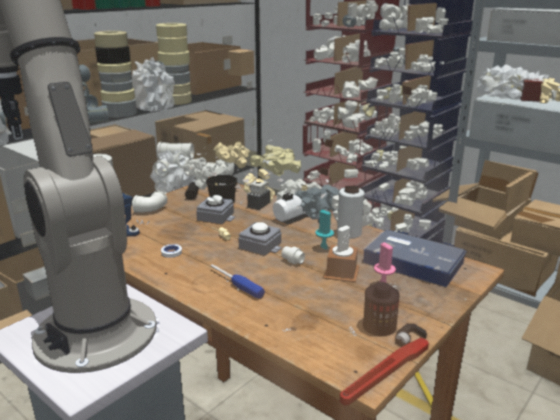

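View pics/side1.png

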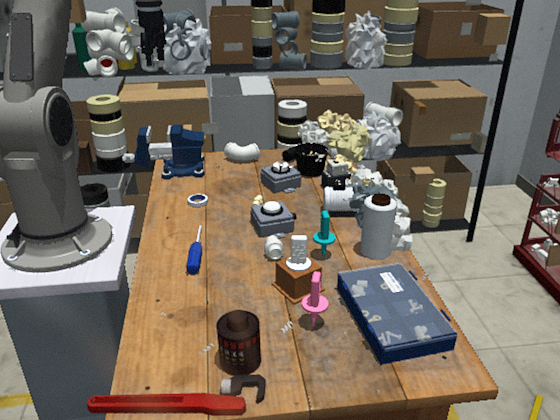

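The white tool in its block is at scene (343,240) and side (299,250). One module is at scene (215,203) and side (282,170). The other, at scene (260,230) and side (271,208), looks domed. Next I'll triangulate these and zoom in.

```bash
cat > h.py <<'E'
from station import *
import cv2,numpy as np
from scipy.spatial.transform import Rotation as R
def ray(c,p):
    d=c["pose"][:3,:3]@np.linalg.inv(c["camera_matrix"])@[p[0],p[1],1];return c["pose"][:3,3],d/np.linalg.norm(d)
def plane(c,p,z):
    o,d=ray(c,p);return o+d*(z-o[2])/d[2]
def tri(rs):
    A=sum(np.eye(3)-np.outer(d,d) for o,d in rs);b=sum((np.eye(3)-np.outer(d,d))@o for o,d in rs)
    return np.linalg.solve(A,b)
def proj(c,X):
    P=np.linalg.inv(c["pose"]);x=c["camera_matrix"]@(P[:3,:3]@X+P[:3,3]);return x[:2]/x[2]
def totool(dw):
    q=get_obs()["tool_rot"];return R.from_quat([q[1],q[2],q[3],q[0]]).inv().apply(dw)
E
python3 - <<'E'
from h import *
a=read_camera("scene");b=read_camera("side")
for n,p,q in(("grip",(343,239),(299,249)),("modA",(215,201),(281,168)),("modB",(260,230),(271,208))):
    X=tri([ray(a,p),ray(b,q)]);print(n,X.round(3),proj(a,X)-p,proj(b,X)-q)
i,j=a["img"],b["img"]
f=lambda im,x,y,w=60,h=50:cv2.resize(im[y-h//2:y+h//2,x-w//2:x+w//2],(400,300),interpolation=cv2.INTER_CUBIC)
o=np.vstack([np.hstack([f(i,215,205),f(j,281,175)]),np.hstack([f(i,343,250,90,68),f(j,299,262,90,68)])])
cv2.imwrite("pics/z1.png",o[...,::-1])
E
```

```text
grip [ 0.511 -0.236  0.09 ] [-0.06413275 -0.19423308] [-0.01994712  0.24897892]
modA [0.539 0.228 0.049] [0.05063696 0.2131494 ] [ 0.01595228 -0.23267873]
modB [0.485 0.003 0.049] [-0.16576232 -0.60778871] [-0.05572618  0.69365648]
```

View pics/z1.png

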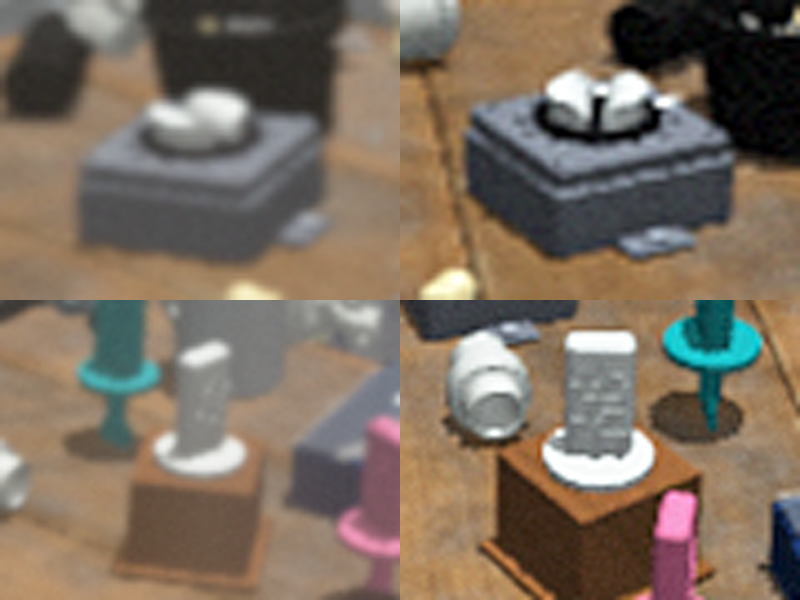

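The first module (scene 215,203) has the slot, with its pointer to the right in the side view; the second is domed. The tool stands in its block with its grip broadside to the side camera. I'll fly over the open module first to look at it from close by.

Request:
arm_command(commands=[-0.45,-0.3,-0.04,0,0,0,1,-0.45,-0.3,-0.04,0,0,0,1,-0.45,-0.3,-0.04,0,0,0,1,-0.45,-0.3,-0.04,0,0,0,1,-0.45,-0.3,-0.04,0,0,0,1,-0.45,-0.3,-0.04,0,0,0,1,-0.45,-0.3,-0.04,0,0,0,1,-0.45,-0.3,-0.04,0,0,0,1])

```text
t: 1.0
eef_pos: [0.45, 0.3363, 0.2611]
tool_rot: [0.0, 0.146, 0.989, 0.0]
contact_force: [0.5, 1.6, 0.5]
gripper_width: 0.996
grasp_force: 0.0
```

Run:
```python
from h import *
o=get_obs();print(o["t"],o["eef_pos"],o["tool_rot"])
T=np.array([.539,.228,.26]);print(totool(T-o["eef_pos"]))
c=read_camera("wrist");cp=c["pose"];print(cp.round(3).tolist(),c["camera_matrix"].round(1).tolist())
print(proj(c,np.array([.539,.228,.05])))
```

```text
1.0 [0.45003073 0.3363499  0.26105692] [3.27673914e-05 1.46356050e-01 9.89231967e-01 1.42261135e-04]
[-0.1165316  -0.07794652  0.00103693]
[[0.289, 0.922, 0.256, 0.384], [0.957, -0.278, -0.078, 0.356], [-0.0, 0.268, -0.963, 0.403], [0.0, 0.0, 0.0, 1.0]] [[325.3, 0.0, 275.1], [0.0, 325.3, 210.7], [0.0, 0.0, 1.0]]
[209.77209423 280.76889581]
```

Request:
arm_command(commands=[-0.08,-0.08,0.03,0,0,0,1,-0.08,-0.08,0.03,0,0,0,1,-0.08,-0.08,0.03,0,0,0,1,-0.08,-0.08,0.03,0,0,0,1])

```text
t: 1.45
eef_pos: [0.5035, 0.2346, 0.23]
tool_rot: [-0.0, 0.149, 0.989, -0.001]
contact_force: [-0.1, 0.7, 0.8]
gripper_width: 0.997
grasp_force: 0.0
```

Run:
```python
from h import *
c=read_camera("wrist");u,v=proj(c,np.array([.539,.228,.05])).astype(int);print(u,v)
x,y=max(u-80,0),max(v-60,0);print(x,y)
cv2.imwrite("pics/w1.png",cv2.resize(c["img"][y:y+120,x:x+160],(800,600),interpolation=cv2.INTER_CUBIC)[...,::-1])
np.savez("w1.npz",**c)
```

```text
279 224
199 164
```

View pics/w1.png

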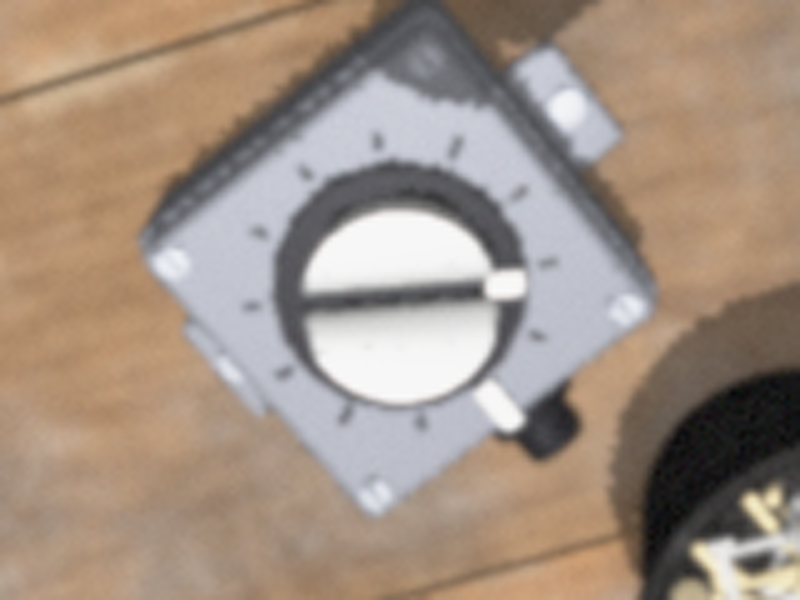

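The white screw disc is centred at crop (402,307). Its slot runs from (305,302) to the pointer at (505,285), and the long mark is at (500,405).

Run:
```python
from h import *
c=dict(np.load("w1.npz"))
P=lambda x,y,z:plane(c,(199+(x+.5)/5-.5,164+(y+.5)/5-.5),z)
C=P(402,307,.060);print("c",C)
for z in(.05,.06):
  s=P(305,302,z);e=P(480,292,z);p=P(505,285,z);print(z,s,p,"slot ang",np.degrees(np.arctan2(*(e-s)[1::-1])),"ptr ang",np.degrees(np.arctan2(*(p-C)[1::-1])), "mid from disc radius",P(302,307,z)-P(500,307,z))
for z in(.04,.046,.05):
  m=P(500,403,z);print("mark",np.degrees(np.arctan2(*(m-C)[1::-1])),np.linalg.norm(m-C), np.degrees(np.arctan2(*(P(517,420,z)-P(482,385,z))[1::-1])))
  k=[P(*q,z)[:2] for q in((142,240),(655,300),(375,515))];print((k[0]+k[1])/2,np.linalg.norm(k[0]-k[2]),np.linalg.norm(k[1]-k[2]))
# to tool
o=get_obs();print(totool(np.array([.511,-.236,.26])-o["eef_pos"]))
```

```text
c [0.53603916 0.22842172 0.06      ]
0.05 [0.53221021 0.20862258 0.05      ] [0.54087814 0.24932434 0.05      ] slot ang 76.31517320723115 ptr ang 76.96556318654552 mid from disc radius [-0.01210711 -0.03932057  0.        ]
0.06 [0.52928539 0.21007924 0.06      ] [0.53768382 0.24951552 0.06      ] slot ang 76.31517320723098 ptr ang 85.54171652560298 mid from disc radius [-1.17306851e-02 -3.80980317e-02  5.55111512e-17]
mark 20.039173338902312 0.04095870370367402 26.54707729582528
[0.53429283 0.22862717] 0.08034670596199589 0.0781986415435483
mark 21.85755426126431 0.03641631800279348 26.547077295825247
[0.53255318 0.22911288] 0.07889304026650035 0.0767838395142034
mark 23.20223543939233 0.033737276559377694 26.547077295825133
[0.53139341 0.22943669] 0.07792392980283665 0.07584063816130682
[-0.14632934 -0.45023286 -0.02932761]
```

Request:
arm_command(commands=[-0.1,-0.44,-0.03,0,0,0,1,-0.1,-0.44,-0.03,0,0,0,1,-0.1,-0.44,-0.03,0,0,0,1,-0.1,-0.44,-0.03,0,0,0,1,-0.1,-0.44,-0.03,0,0,0,1,-0.1,-0.44,-0.03,0,0,0,1,-0.1,-0.44,-0.03,0,0,0,1,-0.1,-0.44,-0.03,0,0,0,1])

```text
t: 2.3
eef_pos: [0.475, -0.1594, 0.2581]
tool_rot: [0.001, 0.145, 0.989, 0.001]
contact_force: [1.4, -0.8, -0.2]
gripper_width: 0.997
grasp_force: 0.0
```

Request:
arm_command(commands=[-0.0,-0.03,0,0,0,0,1,0,-0.03,0,0,0,0,1,0,-0.03,0,0,0,0,1])

```text
t: 2.6
eef_pos: [0.4664, -0.1871, 0.2575]
tool_rot: [0.0, 0.146, 0.989, 0.0]
contact_force: [0.0, -0.2, 0.2]
gripper_width: 1.0
grasp_force: 0.0
```

Run:
```python
from h import *
c=read_camera("wrist");u,v=proj(c,np.array([.511,-.236,.1])).astype(int);print(u,v)
x,y=max(u-100,0),max(v-75,0);print(x,y)
cv2.imwrite("pics/w2.png",cv2.resize(c["img"][y:y+150,x:x+200],(800,600),interpolation=cv2.INTER_CUBIC)[...,::-1])
np.savez("w2.npz",**c)
c=dict(np.load("w1.npz"))
P=lambda x,y,z:plane(c,(199+(x+.5)/5-.5,164+(y+.5)/5-.5),z)
for p,q in(((142,240),(375,515)),((375,515),(655,300))):print(np.degrees(np.arctan2(*(P(*q,.046)-P(*p,.046))[1::-1])))
```

```text
240 251
140 176
20.678337824661284
112.77497076985604
```

View pics/w2.png

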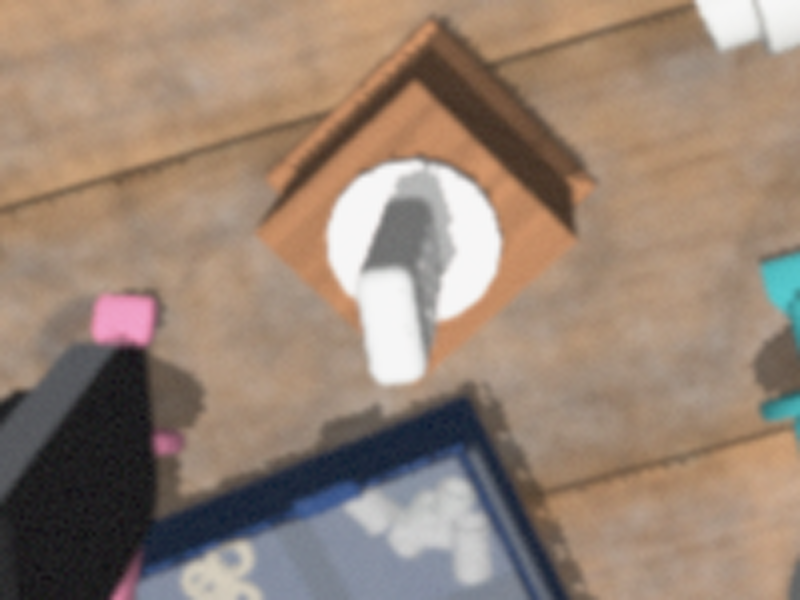

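The tool's top rectangle has crop corners (358,270), (416,266), (430,378) and (376,385). The flange centre is at (413,241), and the block's top corners are (258,232), (415,82) and (575,238).

Run:
```python
from h import *
c=dict(np.load("w2.npz"))
P=lambda x,y,z:plane(c,(140+(x+.5)/4-.5,176+(y+.5)/4-.5),z)
k=[P(*p,.121) for p in((358,270),(416,266),(430,378),(376,385))]
print("top",np.mean(k,0),[np.linalg.norm(k[i]-k[i-1]).round(4) for i in range(4)])
d=(k[2]+k[3]-k[0]-k[1])/2;g=np.degrees(np.arctan2(d[1],d[0]));print("grip ang",g)
F=P(413,241,.062);print("flange",F,"block",(P(258,232,.056)+P(575,238,.056))/2)
o=get_obs();q=o["tool_rot"];M=R.from_quat([q[1],q[2],q[3],q[0]]).as_matrix()
print("toolx ang",np.degrees(np.arctan2(M[1,0],M[0,0])))
for n in((np.mean(k,0)+F)/2,):print(n,totool(np.array([n[0],n[1],.085])-o["eef_pos"]))
```

```text
top [ 0.50769428 -0.23463445  0.121     ] [np.float64(0.0289), np.float64(0.0133), np.float64(0.0281), np.float64(0.0128)]
grip ang -11.03871565268407
flange [ 0.50798277 -0.23628023  0.062     ] block [ 0.50849307 -0.23598723  0.056     ]
toolx ang 163.33270723350606
[ 0.50783852 -0.23545734  0.0915    ] [-0.0535148  -0.03548896  0.17239461]
```

Request:
arm_command(commands=[-0.0535,-0.0355,0.05,0,0,-5.7,0.5,-0.0535,-0.0355,0.1,0,0,-5.7,0.5,-0.0535,-0.0355,0.1,0,0,-5.7,0.5,-0.0535,-0.0355,0.1,0,0,-5.7,0.5])

```text
t: 3.05
eef_pos: [0.506, -0.2352, 0.1539]
tool_rot: [-0.003, 0.096, 0.995, 0.001]
contact_force: [0.2, 0.1, 0.4]
gripper_width: 0.5
grasp_force: 0.0
```

Run:
```python
from h import *
o=get_obs();print(o["q"],o["eef_pos"],totool(np.array([.508,-.2357,.079])-o["eef_pos"]))
a=read_camera("scene");b=read_camera("side")
print("pink",tri([ray(a,(386,255)),ray(b,(315,290))]))
M=R.from_quat(np.roll(o["tool_rot"],-1)).as_matrix();print(np.degrees(np.arctan2(M[1,0],M[0,0])),M[:,2])
```

```text
[-0.04208685  0.40566728  0.46494832  1.9324696  -0.23434919  0.86281446
  1.92447559] [ 0.50603152 -0.23522616  0.1539268 ] [-0.00250209 -0.00014576  0.07491223]
pink [ 0.5210726  -0.34626367  0.07923072]
169.03946110665373 [-0.00614322  0.00193534 -0.99997926]
```

Request:
arm_command(commands=[-0.0025,0,0.04,0,0,0,0.5,-0.0025,0,0.075,0,0,0,0.5,-0.0025,0,0.075,0,0,0,0.5,-0.0025,0,0.075,0,0,0,0,-0.0025,0,0.075,0,0,0,0,-0.0025,0,0.075,0,0,0,0,-0.0025,0,0.075,0,0,0,0,-0.0025,0,0.075,0,0,0,0], force=60)

```text
t: 3.95
eef_pos: [0.511, -0.2387, 0.085]
tool_rot: [0.002, 0.097, 0.995, -0.0]
contact_force: [-0.3, 1.5, 9.4]
gripper_width: 0.157
grasp_force: 60.1
```

Request:
arm_command(commands=[0,0,0,0,0,0,0,0,0,0,0,0,0,0,0,0,-0.03,0,0,0,0,0,0,-0.07,0,0,0,0,0,0,-0.1,0,0,0,0,0,0,-0.13,0,0,0,0,0,0,-0.13,0,0,0,0])

```text
t: 4.65
eef_pos: [0.5117, -0.2399, 0.2178]
tool_rot: [0.005, 0.097, 0.995, -0.001]
contact_force: [-0.1, -0.2, 0.1]
gripper_width: 0.157
grasp_force: 58.8
```

Run:
```python
from h import *
o=get_obs();M=R.from_quat(np.roll(o["tool_rot"],-1)).as_matrix();print(o["t"],o["eef_pos"],np.degrees(np.arctan2(M[1,0],M[0,0])),M[:,2],o["grasp_force"],o["gripper_width"])
print(totool(np.array([.535,.2285,.21])-o["eef_pos"]))
i=read_camera("wrist")["img"];s=read_camera("side")["img"]
cv2.imwrite("pics/g1.png",np.hstack([cv2.resize(i,(400,300)),cv2.resize(s[130:340,180:460],(400,300))])[...,::-1])
```

```text
4.65 [ 0.51167874 -0.23985374  0.21784845] 168.83125474547185 [ 0.00932602 -0.00215246 -0.9999542 ] 58.84518206119537 0.1569618794512204
[0.06791215 0.46400306 0.00705747]
```

View pics/g1.png

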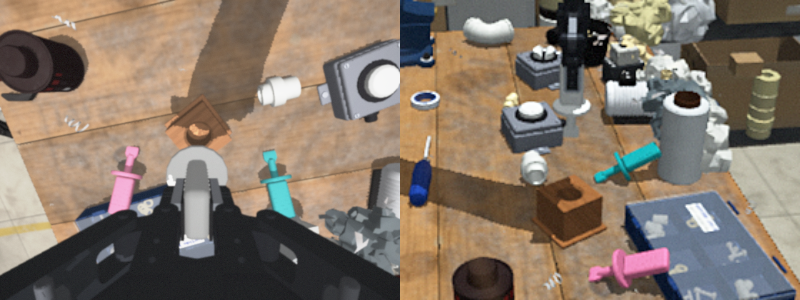

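The tool is gripped and out of its block. In the picture its flange is centred below the fingers, and the two look-alike tools have toppled but are still on the table. Next: carry it to the open module, turning to line the blade up with the slot.

Request:
arm_command(commands=[0.068,0.464,0,0,0,92,0,0.068,0.464,0,0,0,92,0,0.068,0.464,0,0,0,92,0,0.068,0.464,0,0,0,92,0,0.068,0.464,0,0,0,92,0,0.068,0.464,0,0,0,92,0,0.068,0.464,0,0,0,92,0,0.068,0.464,0,0,0,92,0])

```text
t: 5.55
eef_pos: [0.5266, 0.1296, 0.2115]
tool_rot: [-0.0, 0.606, 0.796, -0.001]
contact_force: [1.0, -0.5, -1.7]
gripper_width: 0.156
grasp_force: 58.7
```

```bash
cat > st.py <<'E'
from h import *
o=get_obs();M=R.from_quat(np.roll(o["tool_rot"],-1)).as_matrix();print(o["t"],o["eef_pos"],"yaw",np.degrees(np.arctan2(M[1,0],M[0,0])),"z",M[:,2],o["q"].round(2))
E
python3 - <<'E'
from st import *
print(totool(np.array([.535,.2285,.2])-o["eef_pos"]))
E
```

```text
5.55 [0.5266244  0.12962997 0.2115314 ] yaw 105.42212586733366 z [-1.47115756e-03 -6.74025033e-04 -9.99998691e-01] [-0.83  0.31  0.59  1.92 -0.21  0.97  0.12]
[0.09308566 0.0343847  0.01145242]
```

Request:
arm_command(commands=[0.093,0.034,0.01,0,0,28.4,0,0.093,0.034,0.02,0,0,28.4,0,0.093,0.034,0.03,0,0,28.4,0,0.093,0.034,0.03,0,0,28.4,0,0.093,0.034,0.03,0,0,28.4,0,0.093,0.034,0.03,0,0,28.4,0])

```text
t: 6.15
eef_pos: [0.5346, 0.2265, 0.1818]
tool_rot: [0.0, 0.78, 0.626, -0.001]
contact_force: [-0.1, -0.4, -0.2]
gripper_width: 0.156
grasp_force: 58.7
```

Run:
```python
from st import *
V=[]
for n in("scene","side","wrist"):
    c=read_camera(n);np.savez("c_"+n+".npz",**c);u,v=proj(c,np.array([.535,.2285,.09]))
    w,h=(60,54) if n!="wrist" else (120,108)
    x=int(np.clip(u-w/2,0,560-w));y=int(np.clip(v-h/2-4,0,420-h));print(n,u,v,x,y)
    V.append(cv2.resize(c["img"][y:y+h,x:x+w],(400,360) if n!="wrist" else (400,360),interpolation=cv2.INTER_CUBIC))
i=np.vstack([np.hstack(V[:2]),np.hstack([V[2],V[2]*0])])[:, :]
cv2.imwrite("pics/m1.png",cv2.resize(i,(666,600))[...,::-1])
```

```text
6.15 [0.5346287  0.2264979  0.18180978] yaw 77.45717486836273 z [-8.82052259e-04 -8.21464476e-04 -9.99999274e-01] [-1.    0.43  0.65  1.87 -0.32  0.94 -0.43]
scene 212.99612573971262 188.31423386239652 182 157
side 279.38019398525716 153.71782511144045 249 122
wrist 275.5394323786693 212.0296265756865 215 154
```

View pics/m1.png

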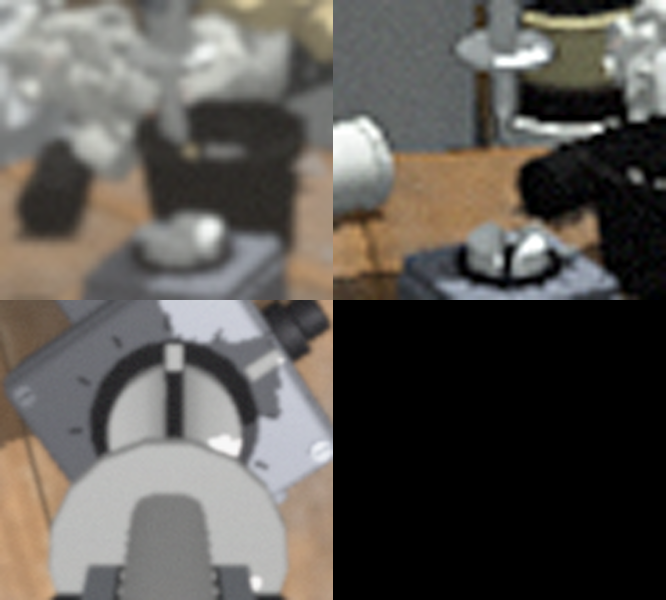

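The wrist view shows the slot running parallel to the grip, about 2 mm towards +tool y from its centre line. In scene the blade tip is at about (213.5,182), in side at about (280,148), so I'll compare tip and screw across those two views.

Run:
```python
from st import *
a,b,w=[dict(np.load(f"c_{n}.npz")) for n in("scene","side","wrist")]
t=tri([ray(a,(213.3,182)),ray(b,(280.2,148))]);s=tri([ray(a,(215,200.5)),ray(b,(281,168.3))])
print("tip",t,"screw top",s,"diff tool",totool(s-t))
k=.36;W=lambda x,y,z:plane(w,(215+x*k,154+y*k),z)   # bottom row starts at y=300
p=W(174,358-300,.058);q=W(175,430-300,.05)
f0,f1=W(50,555-300,.14),W(287,555-300,.14)
e=o["eef_pos"]
print("slot pts",totool(p-e),totool(q-e),"flange",totool(f0-e),totool(f1-e),"flange front",[totool(W(169,438-300,z)-e) for z in(.13,.14,.15,.16)])
```

```text
6.3 [0.53507562 0.22650597 0.18248908] yaw 77.40050547723718 z [ 6.65853891e-05  2.75139021e-04 -9.99999960e-01] [-1.    0.43  0.65  1.87 -0.32  0.94 -0.43]
tip [0.53720669 0.2279905  0.10771093] screw top [0.53939863 0.22712288 0.04930546] diff tool [-0.00038512  0.00232812  0.05840537]
slot pts [0.02464612 0.00124123 0.12449607] [0.00070482 0.00167795 0.13248929] flange [-0.00520847 -0.02631995  0.04248748] [-0.00517866  0.02533015  0.04248774] flange front [array([ 0.01856108, -0.0003927 ,  0.05249433]), array([ 0.02111532, -0.00041782,  0.04249506]), array([ 0.02366956, -0.00044293,  0.03249578]), array([ 0.02622379, -0.00046804,  0.0224965 ])]
```

Request:
arm_command(commands=[0.001,0.002,0.03,0,0,0,0,0.001,0.002,0.045,0,0,0,0,0.001,0.002,0.05,0,0,0,0,0.001,0.002,0.054,0,0,0,0,0.001,0.002,0.057,0,0,0,0,0.001,0.002,0.06,0,0,0,0,0.001,0.002,0.06,0,0,0,0])

```text
t: 7.0
eef_pos: [0.5372, 0.2276, 0.1225]
tool_rot: [-0.0, 0.78, 0.625, 0.0]
contact_force: [0.0, -0.7, 0.5]
gripper_width: 0.156
grasp_force: 58.8
```

Run:
```python
from st import *
print(o["contact_force"],o["torque"])
c=read_camera("side");w=read_camera("wrist")
cv2.imwrite("pics/m2.png",np.hstack([cv2.resize(c["img"][130:205,230:330],(400,300),interpolation=cv2.INTER_CUBIC),cv2.resize(w["img"][100:310,140:420],(400,300))])[...,::-1])
```

```text
7.0 [0.53720796 0.22756656 0.1224597 ] yaw 77.40255293327051 z [ 1.13477063e-04  1.33029742e-04 -9.99999985e-01] [-0.96  0.52  0.6   1.91 -0.38  0.83 -0.38]
[ 0.00959345 -0.66134229  0.52290671] [-0.02641253 -0.01576267  0.00286881]
```

View pics/m2.png

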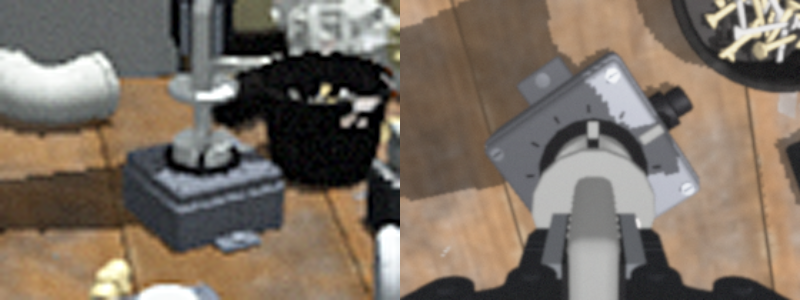

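The blade stands in the slot and there's no contact force yet. I'll ease it down to the floor.

Request:
arm_command(commands=[0,0,0.001,0,0,0,0,0,0,0.002,0,0,0,0,0,0,0.003,0,0,0,0,0,0,0.003,0,0,0,0])

```text
t: 7.5
eef_pos: [0.537, 0.2275, 0.1192]
tool_rot: [-0.0, 0.78, 0.625, -0.0]
contact_force: [0.1, -0.4, -1.6]
gripper_width: 0.153
grasp_force: 58.8
```

Request:
arm_command(commands=[0,0,0,0,0,7,0,0,0,0,0,0,14,0,0,0,0,0,0,21,0,0,0,0,0,0,28,0,0,0,0,0,0,35,0,0,0,0,0,0,42,0,0,0,0,0,0,49,0,0,0,0,0,0,56,0])

```text
t: 8.3
eef_pos: [0.5371, 0.2277, 0.1194]
tool_rot: [-0.0, 0.983, 0.183, -0.0]
contact_force: [0.6, -0.5, -0.4]
gripper_width: 0.161
grasp_force: 58.8
```

Request:
arm_command(commands=[0,0,0,0,0,3,0,0,0,0,0,0,3,0,0,0,0,0,0,3,0])

```text
t: 8.6
eef_pos: [0.5371, 0.2276, 0.1193]
tool_rot: [0.0, 0.987, 0.161, -0.0]
contact_force: [0.1, -0.2, 0.4]
gripper_width: 0.152
grasp_force: 58.9
```

Run:
```python
from st import *
print(o["contact_force"],o["torque"])
w=read_camera("wrist");np.savez("c_wrist.npz",**w)
cv2.imwrite("pics/m3.png",cv2.resize(w["img"][120:270,180:380],(800,600),interpolation=cv2.INTER_CUBIC)[...,::-1])
```

```text
8.6 [0.53710193 0.22764863 0.11932756] yaw 18.502483671169742 z [-9.19711637e-05 -2.10538084e-05 -9.99999996e-01] [-1.13  0.61  0.86  1.92 -0.6   0.89 -1.21]
[ 0.07116129 -0.22986811  0.36930662] [0.03702733 0.05728423 0.03979985]
```

View pics/m3.png

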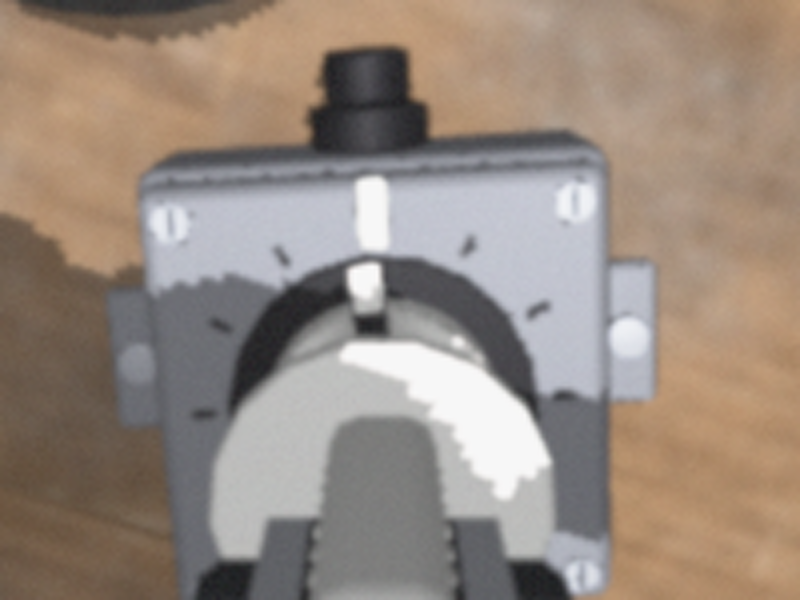

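The pointer at (367,285) stands roughly 6° anticlockwise of the mark line, which runs (371,178) to (376,250). I'll add 5° and then lift out.

Request:
arm_command(commands=[0,0,0,0,0,5,0,0,0,0,0,0,5,0,0,0,0,0,0,5,0,0,0,0,0,0,3,0,0,0,-0.01,0,0,3,0,0,0,-0.03,0,0,3,0,0,0,-0.07,0,0,3,0,0,0,-0.1,0,0,3,0])

```text
t: 9.45
eef_pos: [0.5377, 0.2269, 0.2218]
tool_rot: [0.0, 0.991, 0.134, 0.001]
contact_force: [0.4, -0.3, 0.4]
gripper_width: 0.155
grasp_force: 58.8
```

Run:
```python
from st import *
w=read_camera("wrist");np.savez("c_wrist.npz",**w)
print(totool(np.array([.508,-.236,.2])-o["eef_pos"]))
cv2.imwrite("pics/m4.png",cv2.resize(w["img"][120:330,140:420],(800,600),interpolation=cv2.INTER_CUBIC)[...,::-1])
```

```text
9.45 [0.53769357 0.22690478 0.22175219] yaw 15.394544517844896 z [ 1.16088084e-03  8.86067142e-05 -9.99999322e-01] [-1.23  0.5   1.    1.84 -0.48  1.07 -1.35]
[-0.15146132  0.43851807  0.01992655]
```

View pics/m4.png

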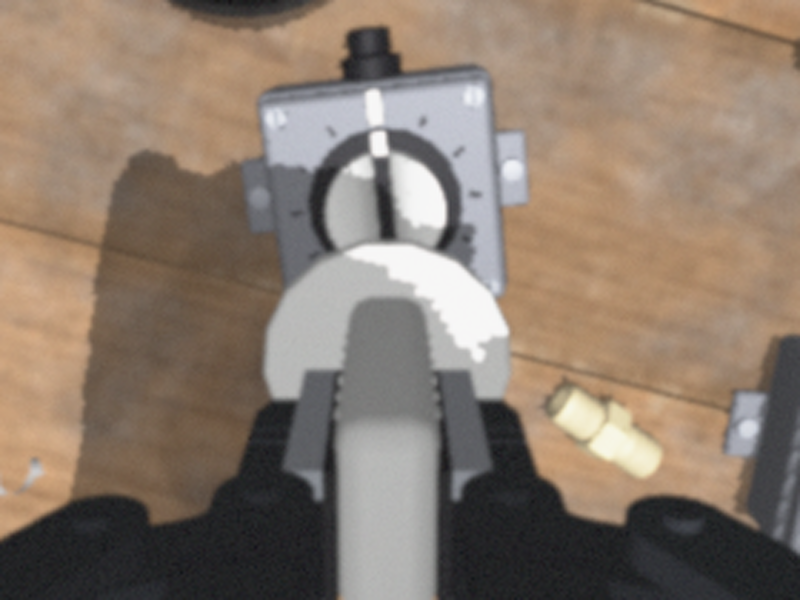

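The pointer at (378,145) lines up with the mark at (375,105). Now to carry the tool back.

Request:
arm_command(commands=[-0.152,0.438,0,0,0,0,0,-0.152,0.438,0,0,0,0,0,-0.152,0.438,0,0,0,0,0,-0.152,0.438,0,0,0,0,0,-0.152,0.438,0,0,0,0,0,-0.152,0.438,0,0,0,0,0,-0.152,0.438,0,0,0,0,0,-0.152,0.438,0,0,0,0,0])

```text
t: 10.3
eef_pos: [0.5107, -0.1737, 0.22]
tool_rot: [-0.0, 0.991, 0.134, 0.001]
contact_force: [-0.1, 0.2, -0.4]
gripper_width: 0.158
grasp_force: 58.8
```

Run:
```python
from st import *
print(totool(np.array([.5075,-.236,.2])-o["eef_pos"]))
```

```text
10.3 [ 0.51066906 -0.17374256  0.22000662] yaw 15.446667393089134 z [ 1.08266115e-03  3.44621534e-04 -9.99999355e-01] [-0.57  0.41  1.02  1.94 -0.41  1.02 -0.67]
[-0.01965902  0.05916545  0.01998172]
```

Next I'll go over the well with the tip just above the block, then check both views.

Request:
arm_command(commands=[-0.0195,0.059,0.0,0,0,0,0,-0.0195,0.059,0.03,0,0,0,0,-0.0195,0.059,0.06,0,0,0,0,-0.0195,0.059,0.07,0,0,0,0,-0.0195,0.059,0.07,0,0,0,0])

```text
t: 10.8
eef_pos: [0.5071, -0.2332, 0.1486]
tool_rot: [-0.001, 0.991, 0.134, -0.001]
contact_force: [0.3, 0.6, -0.3]
gripper_width: 0.156
grasp_force: 58.8
```

Run:
```python
from st import *
V=[]
for n in("scene","side"):
    c=read_camera(n);np.savez("c_"+n+".npz",**c);u,v=proj(c,np.array([.508,-.236,.08]))
    x,y=int(u-40),int(v-45);print(n,x,y,"well",proj(c,np.array([.508,-.236,.056])))
    V.append(cv2.resize(c["img"][y:y+100,x:x+80],(400,500),interpolation=cv2.INTER_CUBIC))
cv2.imwrite("pics/p1.png",np.hstack(V)[...,::-1])
print(o["contact_force"],totool(np.array([.5075,-.236,.2])-o["eef_pos"]))
```

```text
10.8 [ 0.50714837 -0.23320545  0.14860583] yaw 15.42457591749411 z [-2.45981864e-03  7.03788657e-04 -9.99996727e-01] [-0.35  0.53  0.91  1.96 -0.53  0.91 -0.47]
scene 302 197 well [341.53031197 252.02451762]
side 257 208 well [297.11891291 263.8709084 ]
[ 0.31294191  0.57783823 -0.2672738 ] [-0.00035868  0.00282564 -0.05139242]
```

View pics/p1.png

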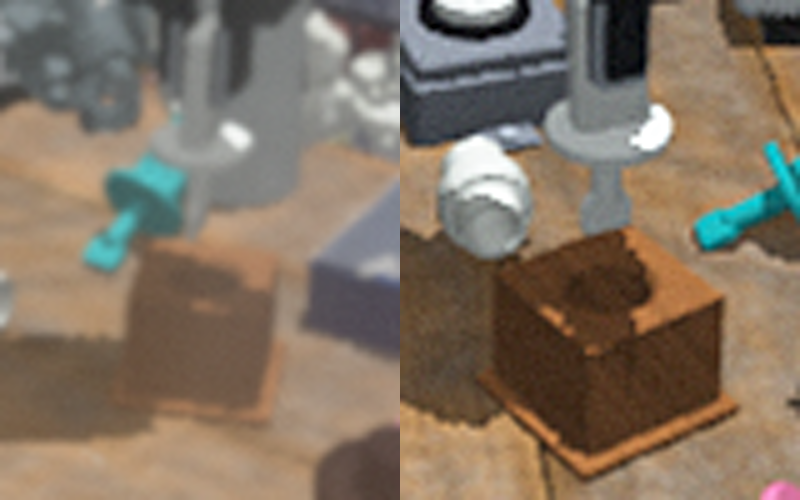

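The flange at side (608,130) hangs above the well at side (610,285), and scene agrees. I'll shift 2.5 mm, lower, and release.

Request:
arm_command(commands=[0,0.0025,0.0,0,0,0,0,0,0.0025,0.025,0,0,0,0,0,0.0025,0.045,0,0,0,0,0,0.0025,0.056,0,0,0,0,0,0.0025,0.062,0,0,0,0,0,0.0025,0.0635,0,0,0,0,0,0.0025,0.0635,0,0,0,0])

```text
t: 11.6
eef_pos: [0.509, -0.2364, 0.0865]
tool_rot: [0.0, 0.991, 0.134, 0.0]
contact_force: [-0.5, 0.3, -0.6]
gripper_width: 0.157
grasp_force: 58.8
```

Request:
arm_command(commands=[0,0,0.001,0,0,0,0,0,0,0.001,0,0,0,0,0,0,0.001,0,0,0,0.3,0,0,0.001,0,0,0,0.4,0,0,0.001,0,0,0,0.5,0,0,0.001,0,0,0,0.5,0,0,0.001,0,0,0,0.5])

```text
t: 12.3
eef_pos: [0.5086, -0.2361, 0.0849]
tool_rot: [0.0, 0.991, 0.134, -0.0]
contact_force: [0.1, -0.3, -0.1]
gripper_width: 0.503
grasp_force: 0.0
```

Request:
arm_command(commands=[0,0,-0.03,0,0,0,0.5,0,0,-0.07,0,0,0,0.5,0,0,-0.12,0,0,0,0.5,0,0,-0.16,0,0,0,0.5,0,0,-0.16,0,0,0,0.5])

```text
t: 12.8
eef_pos: [0.511, -0.2382, 0.2501]
tool_rot: [0.002, 0.991, 0.134, 0.004]
contact_force: [0.5, -0.5, 0.0]
gripper_width: 0.502
grasp_force: 0.0
```

Run:
```python
from st import *
s=read_camera("side");w=read_camera("wrist")["img"]
cv2.imwrite("pics/f1.png",np.hstack([cv2.resize(s["img"][140:320,200:440],(400,300),interpolation=cv2.INTER_CUBIC),cv2.resize(w,(400,300))])[...,::-1])
```

```text
12.8 [ 0.5110245  -0.238223    0.25011463] yaw 15.366728814405331 z [ 0.00861938 -0.00241198 -0.99995994] [-0.45  0.42  1.03  1.86 -0.4   1.09 -0.57]
```

View pics/f1.png

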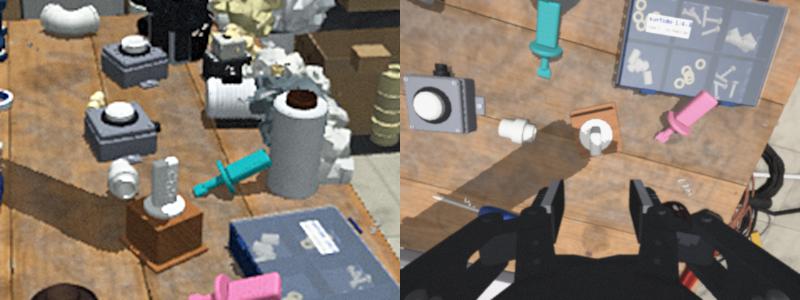

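The tool stands upright in its block at side crop (165,190), flange seated, and the gripper is clear.

```bash
python3 -c "
from station import *
print(hand_in())"
```

```text
the job is handed in; nothing more can be done
None
```

I turned the trimmer until its pointer lined up with the long mark, put the tool back upright in its block and let go, and handed the job in at about 13 s; the pink and turquoise look-alikes toppled along the way but stayed on the table, and no verdict came back.

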